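Square a carton in the weighing bay and set the side guide

ROBOT

A 7-joint arm with a two-finger parallel gripper is mounted at the origin on the work surface. World frame = base frame: x ahead of the robot, y to its left, z up, the work surface at z = 0. Lengths are in m, angles in rad, forces in N, time in s.
With the tool pointing down it reaches from about 0.425 to 0.875 m from the base axis. Payload 4.7 kg.
Tool frame: the origin (TCP) lies on the centre line of the jaws, within the pads' length; the fingertips stand 19 mm ahead of it and the grasp point (between the pads) is the TCP (manip.tip_reach is the distance from the TCP to the fingertips, in m); z points along the fingers, y is the direction in which the jaws open and shut (so a half turn about z gives the same grasp; the last joint's range is limited). The gripper opens to 85 mm and grips with 20 to 120 N. Pads are 22 mm wide; open, the fingers measure 114 mm over their backs; the gripper's body (76 mm by 85 mm) begins 54 mm behind the grasp point. The pads swing forward as they close: fully open they stand 13 mm farther back than shut.
Start: joints at [-1.311, 0.321, -0.07, 1.45, 0.023, 1.371, -0.057], TCP at [0.158, 0.63, 0.25] pointing down, gripper open.
Joint ranges: [-2.86, 2.86], [-0.3, 2.09], [-1.38, 1.24], [0.06, 2.45], [-1.56, 4.7], [0.09, 2.05], [-2.69, 2.69]. Speed limits (rad/s): [2.57, 2.57, 3.14, 3.14, 3.14, 3.14, 3.14].

INTERFACE

Orientations are given as [roll, pitch, yaw] about the fixed x, y, z axes, in that order (R = Rz(yaw) Ry(pitch) Rx(roll)).
In Python, from cell import monitor, optics, manip gives the robot as it stands.
- The arm moves only by the tool carry_out, never from a script. Its arguments are lists of equal length, an entry for each row: "dp": the shift along the tool's x, y, z in cm, a list of three; "roll": the turn about the tool's z in rad; "gripper": the opening, from -1 (shut) to 1 (fully open). In form: {"dp": [[dx, dy, dz], ...], "roll": [roll, ...], "gripper": [gripper, ...]}. A call has 1 to 8 rows; each row is the pose to reach, as a shift and turn from the pose commanded when the call began, along the tool's axes at that moment; what a row does not reach only later rows make up. A row lasts 1/12 s, in which the tool goes at most 41.7 mm and 7.16 degrees, less where a joint would pass 70% of its speed; a pose out of reach is approached as far as the arm can. A call with a gripper value outside its range is refused whole. The fingers move at their own pace and stop on an object; "newtons" is the grip in N (left out, the last holds). Time passes only in rows, so rows that repeat a pose let the fingers close. It gives the time, the measured TCP pose, the force and the opening at its end, in the units of the state.
- monitor.get_obs(): the state, without advancing time (a new reading comes with each control period).
- optics.camera(name): name is "side" or "top"; returns a dict with "color" (400x640x3 uint8, blue, green, red), "camera_matrix" (3x3 intrinsics, pixels), "origin" and "rotation" of the camera in the world. Camera axes: x right, y up, looking along -z (the intrinsics and any distortion apply to the point x, -y, -z); pixel columns grow to the right and rows downward; lengths in m; the calibration is good to about 2 mm. A picture is of the moment at which its call begins. There is no depth.
- manip.sign_off(): hands the job in, once; it reports no verdict.
Trained networks look in a picture, given as the dict that the camera call returned (one of the last four; its "shot" number tells which), for a name from the list of things; names that differ only in an ending like _2 or _b are one class to them, and where a whole thing is asked for, a point or a joint stands for the part that bears it (a point fixed in the world has none). Each returns a list of dicts, best first, with "confidence" (0 to 1); they miss things now and then, are a little off and sometimes report something else, mostly with a low value. They report only what shows in the picture. A call takes as long as a camera call. They do not tell look-alikes from the thing itself.
- optics.regions_of(picture, query): "region" (400x640 bool, what is visible of it) and "point" ([column, row] in pixels, amid what is visible of it).
The state is a dict: "clock": time; "joint_positions": joint angles; "qvel": joint speeds; "joint_torque": joint torques, N m; "ee_pos": TCP position; "orientation": TCP orientation; "wrist_force": force on the tool from outside, world axes, zero at the start; "wrist_torque": the same for the moment, N m; "width": finger opening in m.
Only numpy, scipy, OpenCV 4.12 (cv2) and the standard library are available. Lean on these libraries where they do the work, as an engineer would, in place of code of your own. Each camera call takes 0.05 s, during which the arm holds its last target. There are 200 camera calls.

TASK

Push the carton of specimen cups along the rollers, without lifting it, until it is home against the end stop of the bay. Then turn the black knob beside the bay clockwise until the side guide has closed up and the knob seats on its stop, turn it back a quarter turn, and finish while still gripping the knob there: a colleague will fix its lock ring, so do not let go. Leave the other things on the bench where they are.

Things in the scene. Friction and masses are not known exactly. Their poses are not given: they have to be found in the camera images.
- track: low roller track on the bench, 510 mm long, with a station bay at its -y end. Origin on the bench at its middle; y along the track, away from the bay; x across it, away from the robot; z up. Roller tops 45 mm above the bench, from y -227 to +243 mm; +y end open. Guide rails 70 mm high either side, inner faces at x -56 and +56 mm; in the bay (y -225 to -85) the +x rail is a sliding side guide, top 81 mm
- end_stop (a point): middle of the end stop's foot on the bench, below the face that the carton meets: an upright plate across the bay, 89 mm high, face at y -235 mm of the track, looking along +y
- housing (a point): centre of the top of the white gear housing beside the bay (70 mm across the track, 90 mm along it, 64 mm high), at x 120, y -155 mm of the track. The knob stands on it, on this axis
- carton_mid (a point): centre of the closed cardboard carton: 100 mm across the track (its x), 140 mm along it (its y), 60 mm high, 0.3 to 0.65 kg, resting on the rollers, so its centre is 75 mm above the bench. It starts with its centre at y +20 to +140 mm of the track; home in the bay it is at y -165 mm. It rolls easily along the track, pushed on its +y end
- knob (a joint): angle of the knob about its upright axis, rad, growing clockwise seen from above. 0 is fully open, 2.5 the hard stop where it seats; starts between 0 and 0.7. Friction about 0.06 N m; it stays where it is left. Each rad moves the side guide 6.5 mm towards the carton; seated, the guide has pushed the carton across to within 2 mm of the opposite rail
- grip_bar (a point): black bar on the knob, to grip: 46 mm long (its x), 14 thick (its y), 32 high, white line on top towards its -x end. This point is its centre, on the knob's axis, 94 mm above the bench (disc of 23 mm radius just below the bar); top at 110 mm. Seated, it is square across the track, white line towards the carton; a quarter turn back it lies along the track, white line towards the end stop
- cup: white open specimen cup, 60 mm wide, 75 mm tall, on the table beyond the far guide; leave alone. Origin at its underside's centre
- jar: brown screw-top jar, 56 mm wide, 75 mm tall, on the table beyond the far guide; leave alone. Origin at its underside's centre
- weight: brass calibration weight, 38 mm wide, 56 mm tall, on the table beyond the gear housing; leave alone. Origin at its underside's centre
- tape: flat roll of clear tape, 72 mm across, 19 mm high, on the table between robot and track; leave alone. Origin at its underside's centre
- cup2: second white open cup, 60 mm wide, 75 mm tall, on the table past the open end of the track; leave alone. Origin at its underside's centre
- spray: white disinfectant bottle, 60 mm wide, 150 mm tall, on the table past the end stop; leave alone. Origin at its underside's centre
- spoon: steel weighing spoon lying on the table, beyond the track; leave alone. Origin at its middle
Not all that is in view belongs to the job. Of the things like the part that bears carton_mid, leave any that is yellow; of the rest the smaller one is meant.

How it is judged:
On the way, in this order (a step that is already met when the one before it is completed fails the run):
1. the carton is home in the bay, within 10 mm of the end stop (y of carton_mid in the frame of track between -0.175 and -0.155 m and z of carton_mid in the frame of track below 0.085 m and angle between the y axis of carton_mid and the y axis of track, either way round below 0.12 rad), for 0.2 s.
2. the knob is turned clockwise onto its stop with the carton in the bay (all of step 1 and value of joint knob above 2.42 rad), for 0.1 s.
3. the knob is backed off a quarter turn (within 12 degrees) and gripped (value of joint knob between 0.72 and 1.14 rad and contact force between the fingers and knob above 2 N), for 0.2 s.
At the end, for the whole second after the job is handed in: the knob stands a quarter turn (within 12 degrees) back from its stop, still, with the fingers gripping its bar (over 2 N), and the carton is on the rollers in the bay, within 10 mm of the end stop and square to within 7 degrees (all of step 1 and all of step 3 and velocity of joint knob between -0.1 and 0.1 rad/s); the arm keeps its last pose, push and grip.
It fails at once if the carton is lifted off the rollers (z of carton_mid in the frame of track above 0.1 m).
It fails at once if another thing on the bench is moved over 30 mm (distance of any of cup, jar, weight, tape, cup2, spray, spoon from where it was at the start of the episode above 0.03 m).
It also fails if it takes over 59 s, if anything falls off the work surface, if the arm or the gripper's body presses on something with over 40 N, if the wrist force passes 120 N, or if a joint passes its speed limit or range.

## Working session

There is one attempt and no reset: what is moved stays moved. The work goes in short steps, Python scripts to look and compute and a tool call to move; the robot and the scene stay as the last step left them, time stands still between calls to the robot, and variables do not carry over. Pictures are saved under pics/ and viewed, about 8 in all and at most 12, crops included, and the job is handed in when it is done.

Besides the shell and the picture viewer there is one more tool, called after "Request:" as a command line: name --pt "numbers of a row" for each row, then --argument value for the rest. carry_out: Moves the arm, as the interface text tells. Its arguments: {"type":"object","properties":{"dp":{"type":"array"},"roll":{"type":"array"},"gripper":{"type":"array"},"newtons":{"type":"number"}},"required":["dp","roll","gripper"]}

```bash
ls; mkdir -p pics
cat > h.py <<'E'
import numpy as np, cv2
from cell import monitor, optics, manip
def ray(p,uv):
    K=np.array(p["camera_matrix"]);d=np.linalg.inv(K)@[uv[0],uv[1],1.]
    d=np.array(p["rotation"])@(d*[1,-1,-1]);return np.array(p["origin"]),d
def at(p,uv,z):
    o,d=ray(p,uv);return o+d*(z-o[2])/d[2]
def pix(p,X):
    K=np.array(p["camera_matrix"]);c=np.array(p["rotation"]).T@(np.array(X)-p["origin"])*[1,-1,-1]
    q=K@c;return q[:2]/q[2]
E
python3 - <<'E'
from h import *
for n in("top","side"):
    p=optics.camera(n);cv2.imwrite(f"pics/{n}0.png",p["color"]);print(n,[k for k in p],np.round(p["origin"],3),np.round(p["rotation"],3).tolist(),np.round(p["camera_matrix"],1).tolist())
    for q in("track","carton_mid","grip_bar","housing","knob","end_stop"):
        try:
            for r in optics.regions_of(p,q)[:3]:
                m=r["region"];ys,xs=np.where(m);c=p["color"][m].mean(0)
                print(q,round(r["confidence"],2),np.round(r["point"]),m.sum(),xs.min(),xs.max(),ys.min(),ys.max(),np.round(c))
        except Exception as e: print(q,e)
print(monitor.get_obs())
E
```

```text
pics
top ['color', 'camera_matrix', 'origin', 'rotation', 'shot'] [ 0.396 -0.008  1.361] [0.082, 0.02, -1.569] [[480.2, 0.0, 319.5], [0.0, 480.2, 202.5], [0.0, 0.0, 1.0]]
track 0.69 [375. 188.] 7045 242 432 141 229 [91. 89. 86.]
carton_mid 0.77 [224. 121.] 2113 193 255 92 147 [ 39. 139. 142.]
carton_mid 0.67 [211. 301.] 4351 166 257 255 342 [ 67.  99. 119.]
carton_mid 0.61 [319. 186.] 2088 287 344 161 208 [ 83. 115. 134.]
grip_bar 0.66 [402. 154.] 252 394 412 147 163 [45. 43. 43.]
knob 0.8 [401. 156.] 196 395 411 147 161 [43. 42. 42.]
end_stop 0.76 [376. 192.] 7464 243 432 141 229 [91. 89. 87.]
side ['color', 'camera_matrix', 'origin', 'rotation', 'shot'] [ 0.481 -0.89   0.918] [0.826, -0.014, -0.011] [[464.5, 0.0, 319.1], [0.0, 464.5, 198.9], [0.0, 0.0, 1.0]]
track 0.68 [336. 266.] 7353 289 391 154 312 [73. 70. 69.]
carton_mid 0.9 [335. 200.] 1983 314 357 172 225 [56. 80. 99.]
carton_mid 0.68 [393. 151.] 1563 369 419 130 174 [ 39.  99. 110.]
carton_mid 0.65 [237. 142.] 3301 197 275 115 178 [44. 63. 78.]
housing 0.93 [334. 269.] 7077 290 390 155 312 [72. 69. 68.]
housing 0.61 [421. 210.] 191 392 434 203 215 [92. 88. 86.]
knob 0.88 [374. 266.] 358 365 385 249 274 [24. 22. 22.]
end_stop 0.72 [333. 266.] 7341 289 391 154 312 [73. 70. 69.]
{'clock': 0.7, 'joint_positions': array([-1.31089295,  0.32096075, -0.07011182,  1.45049369,  0.02260824,
        1.37079609, -0.05688891]), 'qvel': array([-0.00120978, -0.00010275, -0.00102793, -0.00100853,  0.0021315 ,
        0.00110603, -0.00067034]), 'joint_torque': array([ 5.75403683e-04, -4.93255091e+01, -3.81270871e-01, -3.14494479e+01,
        1.32935334e-02,  1.99507260e-03, -1.84465190e-07]), 'ee_pos': array([0.15819196, 0.63047868, 0.25037731]), 'orientation': array([3.14146241e+00, 4.83045262e-05, 2.89583209e+00]), 'wrist_force': array([ 0.22542613, -0.31999841, -1.15463834]), 'wrist_torque': array([ 0.00051045,  0.02302884, -0.00431619]), 'width': 0.08525970322540792}
```

View pics/top0.png

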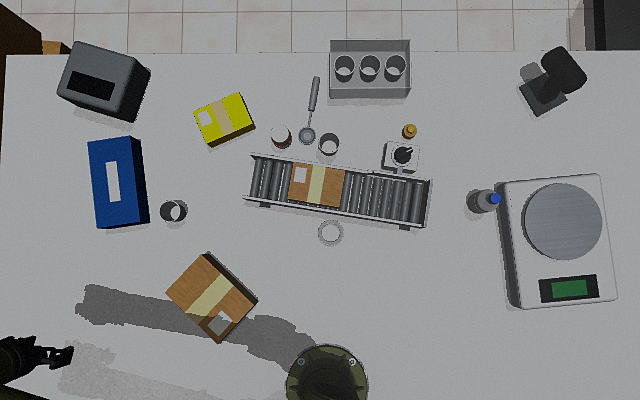

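View pics/side0.png

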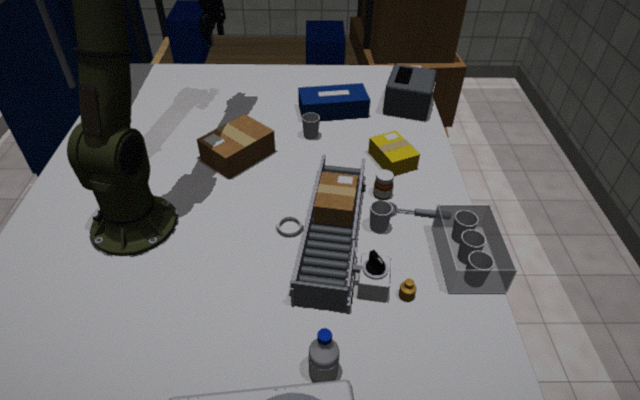

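The top view shows the track from (245,175) to (430,205), with the brown carton on it at (317,185) and the housing and knob at (402,155). The yellow carton and the large brown one are decoys. The bay end is to the right (-y). Next I'll zoom in for the track and knob pose.

```bash
sed -i 's/np.array(p\["rotation"\])/R(p)/g' h.py; sed -i '1a from scipy.spatial.transform import Rotation as Ro\ndef R(p): return Ro.from_euler("xyz",p["rotation"]).as_matrix()' h.py
python3 - <<'E'
from h import *
p=optics.camera("top");I=p["color"]
a=cv2.resize(I[138:234,238:438],None,fx=4,fy=4,interpolation=cv2.INTER_CUBIC)
b=cv2.resize(I[138:174,378:424],None,fx=6,fy=6,interpolation=cv2.INTER_CUBIC)
c=np.zeros((384+216,800,3),np.uint8);c[:384]=a;c[384:,:276]=b
s=optics.camera("side");d=cv2.resize(s["color"][240:300,345:400],None,fx=3.6,fy=3.6,interpolation=cv2.INTER_CUBIC);c[384:,300:300+d.shape[1]]=d
cv2.imwrite("pics/z1.png",c)
for q in("track","carton_mid"):
    for r in optics.regions_of(p,q):
        m=r["region"].astype(np.uint8);z=.07 if q=="track" else .105
        ctr=max(cv2.findContours(m,0,1)[0],key=len)[:,0]
        g=np.array([at(p,u,z)[:2] for u in ctr],np.float32)
        (c0,wh,an)=cv2.minAreaRect(g);print(q,r["point"],np.round(c0,3),np.round(wh,3),round(an,2))
E
```

```text
track [373.2, 188.0] [ 0.574 -0.035] [0.501 0.231] 80.69
carton_mid [318.6, 185.1] [0.546 0.028] [0.139 0.103] 80.73
carton_mid [211.5, 298.2] [0.253 0.299] [0.192 0.153] 47.31
carton_mid [223.2, 117.4] [0.72  0.273] [0.113 0.137] 23.74
carton_mid [373.8, 189.0] [ 0.57  -0.038] [0.482 0.223] 81.08
```

View pics/z1.png

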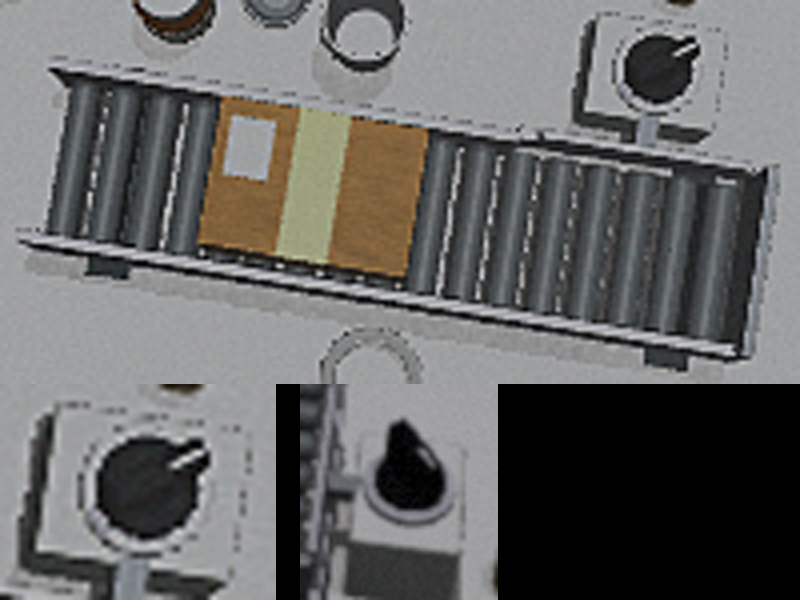

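Run:
```python
from h import *
from scipy.optimize import least_squares
t=optics.camera("top");s=optics.camera("side")
tb=lambda x,y:(378+x/6-.4,138+(y-384)/6-.4)
ta=lambda x,y:(238+x/4-.4,138+y/4-.4)
sb=lambda x,y:(345+(x-300)/3.6-.4,240+(y-384)/3.6-.4)
obs=[(t,tb(58,405),(.155,-.110,.064)),(t,tb(248,432),(.155,-.2,.064)),(t,tb(228,575),(.085,-.2,.064)),(t,tb(38,550),(.085,-.11,.064)),
(s,sb(362,437),(.085,-.11,.064)),(s,sb(465,445),(.155,-.11,.064)),(s,sb(460,550),(.155,-.2,.064)),(s,sb(350,543),(.085,-.2,.064))]
W=lambda v,X:np.r_[Ro.from_euler("z",v[2]).as_matrix()[:2,:2]@X[:2]+v[:2],X[2]]
f=lambda v:np.ravel([pix(p,W(v,np.array(X)))-u for p,u,X in obs]+[[ (v[2]+.162)*50]*2])
r=least_squares(f,[.55,-.03,-.16]);v=r.x
print("track",np.round(v,4),np.round(r.fun,1).reshape(-1,2).tolist())
print("knob",W(v,np.array([.12,-.155,.094])),"stop",W(v,np.array([0,-.235,0])))
for m in optics.regions_of(t,"carton_mid"):
    if abs(m["point"][0]-318)<15:
        g=np.array([at(t,u,.105)[:2] for u in max(cv2.findContours(m["region"].astype(np.uint8),0,1)[0],key=len)[:,0]],np.float32)
        c=np.array(cv2.minAreaRect(g)[0]);print("carton in track",Ro.from_euler("z",-v[2]).as_matrix()[:2,:2]@(c-v[:2]),c)
for im,p,n in((t["color"].copy(),t,"t"),(s["color"].copy(),s,"s")):
    for L in ([(-.056,-.235,.07),(-.056,.243,.07)],[(.056,-.085,.07),(.056,.243,.07)],[(-.056,-.235,.089),(.056,-.235,.089)],[(.12,-.155,.11),(.12,-.155,.064)]):
        q=[tuple(np.round(pix(p,W(v,np.array(X)))*16).astype(int).tolist()) for X in L];cv2.line(im,q[0],q[1],(0,255,0),1,cv2.LINE_AA,4)
    z=im[138:234,238:438] if n=="t" else im[150:320,280:400]
    if n=="t": A=cv2.resize(z,None,fx=3,fy=3)
    else: B=cv2.resize(z,None,fx=3.5,fy=3.5)[:595]
C=np.zeros((595,800,3),np.uint8);A=cv2.resize(A,(380,182));C[:B.shape[0],380:380+B.shape[1]]=B;C[:182,:380]=A;cv2.imwrite("pics/o1.png",C)
np.save("track.npy",v)
```

```text
track [ 0.5364 -0.0342 -0.1539] [[-0.0, -0.9], [1.1, -0.5], [0.8, 0.8], [-0.4, -0.0], [-0.6, -1.4], [-0.0, -0.2], [0.2, 0.9], [-0.2, -1.0], [0.4, 0.4]]
knob [ 0.6312553  -0.20572362  0.094     ] stop [ 0.50040845 -0.26637921  0.        ]
carton in track [-0.00013109  0.06162356] [0.54575753 0.0267573 ]
```

View pics/o1.png

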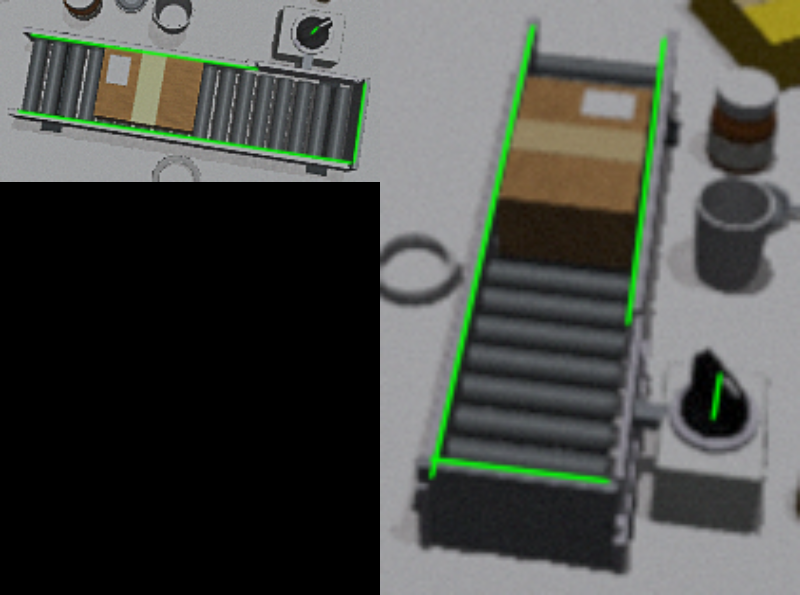

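```bash
cat >> h.py <<'E'
def go(X,yaw):
    o=monitor.get_obs();Q=Ro.from_euler("xyz",o["orientation"]).as_matrix()
    print("t",round(o["clock"],2),"ee",np.round(o["ee_pos"],4),np.round(o["orientation"],3),"w",round(o["width"],4),"F",np.round(o["wrist_force"],1),"q",np.round(o["joint_positions"],2))
    print("dp cm",np.round(Q.T@(np.array(X)-o["ee_pos"])*100,2),"roll",round(o["orientation"][2]-yaw,3))
v=np.array([.5364,-.0342,-.157])
def W(x,y,z): return np.r_[Ro.from_euler("z",v[2]).as_matrix()[:2,:2]@[x,y]+v[:2],z]
E
python3 -c "
from h import *
go(W(0,.19,.2),-.157+np.pi/2)"
```

```text
t 1.05 ee [0.1582 0.6305 0.2504] [3.141 0.    2.896] w 0.085 F [-0.3  0.6  0.3] q [-1.31  0.32 -0.07  1.45  0.02  1.37 -0.06]
dp cm [-51.17 -36.34   5.03] roll 1.482
```

Request:
carry_out --pt "-51.2 -36.3 0" --pt "-51.2 -36.3 0" --pt "-51.2 -36.3 0" --pt "-51.2 -36.3 0" --pt "-51.2 -36.3 0" --pt "-51.2 -36.3 0" --pt "-51.2 -36.3 0" --pt "-51.2 -36.3 0" --roll '[1.48, 1.48, 1.48, 1.48, 1.48, 1.48, 1.48, 1.48]' --gripper '[0, 0, 0, 0, 0, 0, 0, 0]'

```text
clock: 1.72
ee_pos: [0.3761, 0.3756, 0.2507]
orientation: [3.141, -0.001, 1.89]
wrist_force: [1.0, 0.2, -0.3]
width: 0.0427
```

```bash
python3 -c "
from h import *
go(W(0,.19,.2),-.157+np.pi/2)"
```

```text
t 1.72 ee [0.3761 0.3756 0.2507] [ 3.141e+00 -1.000e-03  1.890e+00] w 0.0427 F [ 1.   0.2 -0.3] q [-1.04  0.07  0.21  1.75 -0.01  1.32 -0.5 ]
dp cm [-27.05  11.08   5.06] roll 0.476
```

Request:
carry_out --pt "-27 11 0" --pt "-27 11 0" --pt "-27 11 0" --pt "-27 11 0" --pt "-27 11 0" --pt "-27 11 3" --pt "-27 11 5" --pt "-27 11 5" --roll '[0.476, 0.476, 0.476, 0.476, 0.476, 0.476, 0.476, 0.476]' --gripper '[0, 0, 0, 0, 0, 0, 0, 0]'

```text
clock: 2.38
ee_pos: [0.5673, 0.1501, 0.1981]
orientation: [3.141, 0.004, 1.413]
wrist_force: [-0.9, -0.3, -0.2]
width: 0.0428
```

```bash
python3 -c "
from h import *
go(W(0,.175,.086),-.157+np.pi/2)"
```

```text
t 2.38 ee [0.5673 0.1501 0.1981] [3.141 0.004 1.413] w 0.0428 F [-0.9 -0.3 -0.2] q [-0.71  0.23  0.47  1.7  -0.11  1.24 -0.38]
dp cm [-1.14 -0.18 11.21] roll -0.001
```

Request:
carry_out --pt "0 -0.2 4" --pt "0 -0.2 8" --pt "0 -0.2 11.2" --pt "0 -0.2 11.2" --pt "-2 -0.2 11.2" --pt "-3.5 -0.2 11.2" --pt "-4.5 -0.2 11.2" --pt "-5.5 -0.2 11.2" --roll '[0, 0, 0, 0, 0, 0, 0, 0]' --gripper '[0, 0, 0, 0, 0, 0, 0, 0]'

```text
clock: 3.05
ee_pos: [0.5562, 0.1018, 0.0902]
orientation: [3.139, -0.002, 1.418]
wrist_force: [0.6, 1.3, 0.1]
width: 0.0427
```

```bash
python3 -c "
from h import *
go(W(0,-.06,.086),-.157+np.pi/2)
p=optics.camera('side');cv2.imwrite('pics/s2.png',cv2.resize(p['color'][120:320,220:440],None,fx=2.7,fy=2.7))"
```

```text
t 3.05 ee [0.5562 0.1018 0.0902] [ 3.139e+00 -2.000e-03  1.418e+00] w 0.0427 F [0.6 1.3 0.1] q [-0.64  0.29  0.48  1.86 -0.16  1.02 -0.25]
dp cm [-19.74   0.07   0.38] roll 0.005
```

View pics/s2.png

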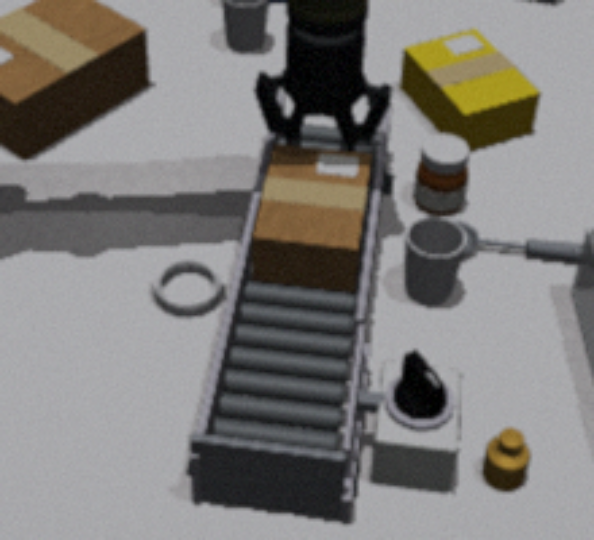

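The fingers are behind the carton's +y end, around (320,130) in the crop, clear of the rails. Now I push.

Request:
carry_out --pt "-1.2 0 0" --pt "-2.7 0 0.2" --pt "-4.2 0 0.3" --pt "-5.7 0 0.3" --pt "-7.2 0 0.3" --pt "-8.7 0 0.3" --pt "-10.2 0 0.3" --pt "-11.7 0 0.3" --roll '[0, 0, 0, 0, 0, 0, 0, 0]' --gripper '[0, 0, 0, 0, 0, 0, 0, 0]'

```text
clock: 3.77
ee_pos: [0.5376, -0.0137, 0.0858]
orientation: [3.141, -0.001, 1.42]
wrist_force: [-0.4, -0.0, -0.0]
width: 0.0429
```

```bash
cat >> h.py <<'E'
def carton(n="top"):
    t=optics.camera(n)
    for m in optics.regions_of(t,"carton_mid"):
        g=np.array([at(t,u,.105)[:2] for u in max(cv2.findContours(m["region"].astype(np.uint8),0,1)[0],key=len)[:,0]],np.float32)
        r=cv2.minAreaRect(g);c=np.array(r[0]);print("carton",np.round(m["point"]),np.round(Ro.from_euler("z",-v[2]).as_matrix()[:2,:2]@(c-v[:2]),4),np.round(r[1],3),round(r[2],1))
E
python3 -c "
from h import *
go(W(0,-.07,.086),-.157+np.pi/2);carton()"
```

```text
t 3.77 ee [ 0.5376 -0.0137  0.0858] [ 3.141e+00 -1.000e-03  1.420e+00] w 0.0429 F [-0.4 -0.  -0. ] q [-0.5   0.25  0.54  1.93 -0.15  1.   -0.05]
dp cm [-9.05  0.15 -0.03] roll 0.007
carton [224. 120.] [0.1336 0.3334] [0.112 0.136] 24.2
carton [370. 193.] [ 0.0004 -0.0825] [0.097 0.108] 82.4
carton [212. 298.] [-0.3324  0.2831] [0.198 0.157] 46.4
```

Request:
carry_out --pt "-1.2 0.1 0" --pt "-2.4 0.1 0" --pt "-3.6 0.1 0" --pt "-4.8 0.1 0" --pt "-6 0.1 0" --pt "-7.2 0.1 0" --pt "-8.1 0.1 0" --pt "-9 0.1 0" --roll '[0, 0, 0, 0, 0, 0, 0, 0]' --gripper '[0, 0, 0, 0, 0, 0, 0, 0]'

```text
clock: 4.53
ee_pos: [0.5248, -0.1037, 0.0853]
orientation: [3.142, 0.0, 1.419]
wrist_force: [0.6, 0.5, 0.6]
width: 0.0428
```

Request:
carry_out --pt "-0.5 0 0" --pt "-1 0 0" --pt "-1.3 0 0" --pt "-1.5 0 0" --pt "-1.5 0 0" --pt "-1.5 0 0" --roll '[0, 0, 0, 0, 0, 0]' --gripper '[0, 0, 0, 0, 0, 0]'

```text
clock: 5.03
ee_pos: [0.5232, -0.116, 0.0853]
orientation: [3.141, -0.001, 1.421]
wrist_force: [0.4, 2.5, 0.4]
width: 0.043
```

```bash
python3 -c "
from h import *
go(W(0,-.09,.086),-.157+np.pi/2);carton()
p=optics.camera('side');cv2.imwrite('pics/s3.png',cv2.resize(p['color'][120:320,220:440],None,fx=2.7,fy=2.7))"
```

```text
t 5.03 ee [ 0.5232 -0.116   0.0853] [ 3.141e+00 -1.000e-03  1.421e+00] w 0.043 F [0.4 2.5 0.4] q [-0.36  0.25  0.6   1.94 -0.17  1.    0.16]
dp cm [-0.71  0.02 -0.07] roll 0.007
carton [212. 298.] [-0.3315  0.2852] [0.198 0.155] 48.5
carton [418. 202.] [-0.0003 -0.1981] [0.074 0.104] 81.9
carton [228. 120.] [0.1334 0.3336] [0.114 0.139] 23.5
```

View pics/s3.png

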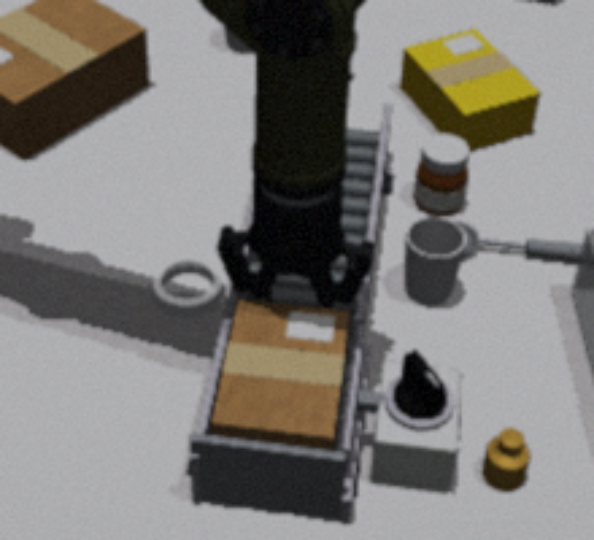

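The carton sits at the end stop, at about (270,435) in the crop. A slight extra push will confirm it.

Request:
carry_out --pt "-0.3 0 0" --pt "-0.5 0 0" --pt "-0.5 0 0" --pt "-0.5 0 0" --roll '[0, 0, 0, 0]' --gripper '[0, 0, 0, 0]'

```text
clock: 5.52
ee_pos: [0.524, -0.1163, 0.0856]
orientation: [3.14, -0.007, 1.423]
wrist_force: [4.2, 13.6, 0.4]
width: 0.0428
```

Request:
carry_out --pt "0.5 0 0" --pt "1.5 0 0" --pt "3 0 0" --pt "4 0 -3" --pt "4 0 -7" --pt "4 0 -10" --pt "4 0 -10" --roll '[0, 0, 0, 0, 0, 0, 0]' --gripper '[0, 0, 0, 0, 0, 0.3, 0.3]'

```text
clock: 6.1
ee_pos: [0.5317, -0.0838, 0.1917]
orientation: [3.131, -0.001, 1.419]
wrist_force: [1.0, -0.2, 0.3]
width: 0.0554
```

```bash
python3 -c "
from h import *
carton()
go(W(.12,-.155,.19),2.16)
p=optics.camera('top');cv2.imwrite('pics/t4.png',cv2.resize(p['color'][135:235,345:440],None,fx=6,fy=6,interpolation=cv2.INTER_CUBIC))"
```

```text
carton [415. 198.] [-0.0006 -0.1898] [0.093 0.107] 79.8
carton [210. 299.] [-0.3321  0.2848] [0.199 0.157] 47.2
carton [224. 119.] [0.1345 0.3333] [0.115 0.14 ] 24.5
t 6.2 ee [ 0.5288 -0.0832  0.1866] [3.139 0.    1.419] w 0.0555 F [-0.5  0.2 -0.7] q [-0.45  0.12  0.6   1.84 -0.07  1.2   0.02]
dp cm [-10.6   11.93  -0.3 ] roll -0.741
```

View pics/t4.png

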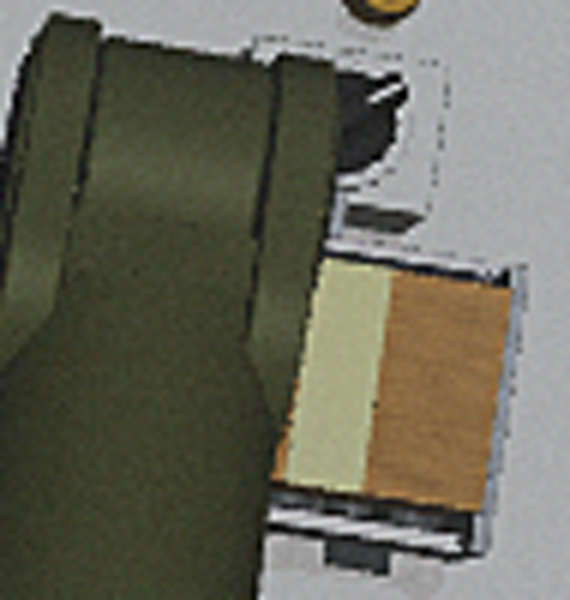

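The carton is flush at the stop, with its edge at (500,390). The white line runs (368,102)→(402,80), about -57° in world, so a grip yaw of 2.16 is right. Moving over the knob.

Request:
carry_out --pt "-10.6 11.9 0" --pt "-10.6 11.9 0" --pt "-10.6 11.9 0" --pt "-10.6 11.9 0" --pt "-10.6 11.9 0" --pt "-10.6 11.9 0" --pt "-10.6 11.9 0" --pt "-10.6 11.9 0" --roll '[-0.74, -0.74, -0.74, -0.74, -0.74, -0.74, -0.74, -0.74]' --gripper '[0.3, 0.3, 0.3, 0.3, 0.3, 0.3, 0.3, 0.3]'

```text
clock: 6.92
ee_pos: [0.6285, -0.2059, 0.1826]
orientation: [-3.138, -0.003, 2.159]
wrist_force: [0.6, 0.3, -0.2]
width: 0.0558
```

```bash
python3 -c "
from h import *
go(W(.12,-.155,.101),2.16)
p=optics.camera('side');cv2.imwrite('pics/s5.png',cv2.resize(p['color'][180:320,300:440],None,fx=4,fy=4,interpolation=cv2.INTER_CUBIC))"
```

```text
t 6.92 ee [ 0.6285 -0.2059  0.1826] [-3.138e+00 -3.000e-03  2.159e+00] w 0.0558 F [ 0.6  0.3 -0.2] q [-0.13  0.42  0.54  1.52 -0.22  1.27  1.02]
dp cm [-0.15  0.21  8.16] roll -0.001
```

View pics/s5.png

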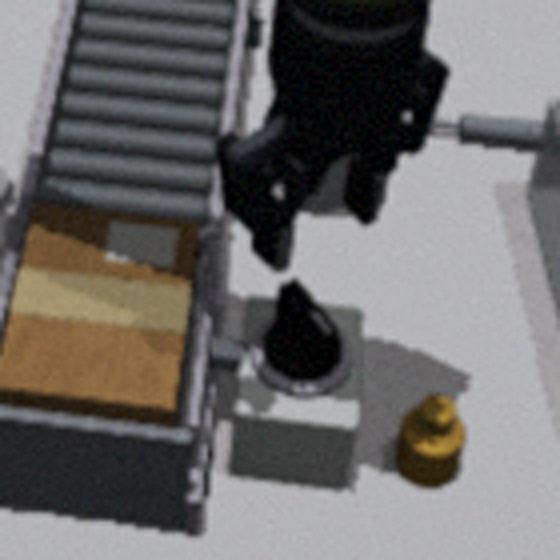

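The gripper is over the knob, bar at (300,320) in the crop, jaws aligned across it. Descend, then close.

Request:
carry_out --pt "-0.1 0.2 3" --pt "-0.1 0.2 6" --pt "-0.1 0.2 8" --pt "-0.1 0.2 8.1" --pt "-0.1 0.2 8.1" --pt "-0.1 0.2 8.1" --pt "-0.1 0.2 8.1" --pt "-0.1 0.2 8.1" --roll '[0, 0, 0, 0, 0, 0, 0, 0]' --gripper '[0.3, 0.3, 0.3, 0.3, -0.9, -0.9, -0.9, -0.9]' --newtons 40

```text
clock: 7.63
ee_pos: [0.6317, -0.2074, 0.1066]
orientation: [-3.141, 0.003, 2.158]
wrist_force: [-2.7, -5.1, 2.8]
width: 0.0137
```

```bash
python3 -c "
from h import *
o=monitor.get_obs();print(o)
go(W(.12,-.155,.101),-.157)"
```

```text
{'clock': 7.6333, 'joint_positions': array([-0.11885345,  0.48698556,  0.51982536,  1.59182703, -0.25733311,
        1.13033456,  1.04815401]), 'qvel': array([ 0.00348687, -0.00205929,  0.00053659,  0.00270572, -0.00745402,
       -0.00939001,  0.00549669]), 'joint_torque': array([ -2.19809063, -50.445292  ,   5.55138633, -28.83139551,
        -1.1269442 ,  -0.48332116,  -0.07117956]), 'ee_pos': array([ 0.63166297, -0.2074245 ,  0.10657598]), 'orientation': array([-3.14071384e+00,  2.69061342e-03,  2.15818733e+00]), 'wrist_force': array([-2.66288939, -5.1431187 ,  2.76383351]), 'wrist_torque': array([-0.93384123,  0.80935075,  0.09094368]), 'width': 0.013701831408831496}
t 7.63 ee [ 0.6317 -0.2074  0.1066] [-3.141e+00  3.000e-03  2.158e+00] w 0.0137 F [-2.7 -5.1  2.8] q [-0.12  0.49  0.52  1.59 -0.26  1.13  1.05]
dp cm [ 0.17 -0.    0.56] roll 2.315
```

Gripped at 13.7 mm. Now turning clockwise.

Request:
carry_out --pt "0.1 -0.1 0" --pt "0.1 -0.1 0" --pt "0.1 -0.1 0" --pt "0.1 -0.1 0" --pt "0.1 -0.1 0" --pt "0.1 -0.1 0" --pt "0.1 -0.1 0" --pt "0.1 -0.1 0" --roll '[0.1, 0.2, 0.3, 0.4, 0.5, 0.6, 0.7, 0.8]' --gripper '[-0.9, -0.9, -0.9, -0.9, -0.9, -0.9, -0.9, -0.9]' --newtons 40

```text
clock: 8.3
ee_pos: [0.6301, -0.2077, 0.1066]
orientation: [3.14, 0.003, 1.353]
wrist_force: [-3.9, -4.1, 3.2]
width: 0.0129
```

Request:
carry_out --pt "0 0 0" --pt "0 0 0" --pt "0 0 0" --pt "0 0 0" --pt "0 0 0" --pt "0 0 0" --pt "0 0 0" --pt "0 0 0" --roll '[0.1, 0.2, 0.3, 0.4, 0.5, 0.6, 0.7, 0.8]' --gripper '[-0.9, -0.9, -0.9, -0.9, -0.9, -0.9, -0.9, -0.9]'

```text
clock: 8.97
ee_pos: [0.6289, -0.2069, 0.1066]
orientation: [-3.141, 0.002, 0.553]
wrist_force: [-7.7, -2.1, 7.1]
width: 0.0132
```

```bash
python3 -c "
from h import *
go(W(.12,-.155,.101),-.157);print(monitor.get_obs()['wrist_torque'])"
```

```text
t 8.97 ee [ 0.6289 -0.2069  0.1066] [-3.141e+00  2.000e-03  5.530e-01] w 0.0132 F [-7.7 -2.1  7.1] q [-0.34  0.57  0.84  1.6  -0.45  1.17 -0.42]
dp cm [0.2  0.03 0.55] roll 0.71
[-0.34577711  1.77353488  0.08203708]
```

Request:
carry_out --pt "-0.1 0 -0.2" --pt "-0.1 0 -0.2" --pt "-0.1 0 -0.2" --pt "-0.1 0 -0.2" --pt "-0.1 0 -0.2" --pt "-0.1 0 -0.2" --pt "-0.1 0 -0.2" --pt "-0.1 0 -0.2" --roll '[0.1, 0.2, 0.3, 0.4, 0.5, 0.6, 0.66, 0.7]' --gripper '[-0.9, -0.9, -0.9, -0.9, -0.9, -0.9, -0.9, -0.9]'

```text
clock: 9.63
ee_pos: [0.6285, -0.2056, 0.1066]
orientation: [3.141, 0.002, -0.143]
wrist_force: [-3.8, -0.5, -1.9]
width: 0.0134
```

Request:
carry_out --pt "0 0 0" --pt "0 0 0" --pt "0 0 0" --pt "0 0 0" --roll '[0.03, 0.06, 0.06, 0.06]' --gripper '[-0.9, -0.9, -0.9, -0.9]'

```text
clock: 9.97
ee_pos: [0.6285, -0.2055, 0.1067]
orientation: [3.141, 0.003, -0.197]
wrist_force: [-5.0, -0.9, -0.6]
width: 0.0134
```

```bash
python3 -c "
from h import *
go(W(.12,-.155,.101),-.157);print(monitor.get_obs()['wrist_torque'])
carton()
p=optics.camera('top');q=optics.camera('side');cv2.imwrite('pics/t6.png',np.hstack([cv2.resize(p['color'][135:235,345:440],(400,400),interpolation=cv2.INTER_CUBIC),cv2.resize(q['color'][180:320,300:440],(400,400),interpolation=cv2.INTER_CUBIC)]))"
```

```text
t 9.97 ee [ 0.6285 -0.2055  0.1067] [ 3.141e+00  3.000e-03 -1.970e-01] w 0.0134 F [-5.  -0.9 -0.6] q [-0.44  0.64  1.    1.61 -0.57  1.21 -1.09]
dp cm [0.22 0.02 0.57] roll -0.04
[-0.32937346  1.19669184  1.11749805]
carton [201. 289.] [-0.3183  0.3052] [0.145 0.154] 48.2
carton [413. 207.] [-0.0085 -0.1823] [0.101 0.107] 81.3
carton [226. 120.] [0.1338 0.333 ] [0.114 0.14 ] 23.8
```

View pics/t6.png

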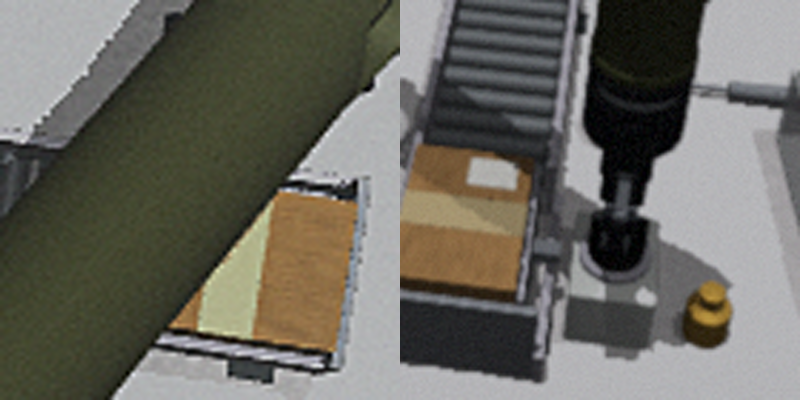

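The side guide has moved the carton across, and torque has jumped from 0.08 to 1.1 N m, so the knob is on its stop. Now a quarter turn back.

Request:
carry_out --pt "0 0 0" --pt "0 0 0" --pt "0 0 0" --pt "0 0 0" --pt "0 0 0" --pt "0 0 0" --pt "0 0 0" --pt "0 0 0" --roll '[-0.1, -0.2, -0.3, -0.4, -0.5, -0.6, -0.7, -0.8]' --gripper '[-0.9, -0.9, -0.9, -0.9, -0.9, -0.9, -0.9, -0.9]'

```text
clock: 10.83
ee_pos: [0.6288, -0.2069, 0.1067]
orientation: [3.141, 0.001, 0.603]
wrist_force: [-2.6, -2.9, -3.7]
width: 0.0128
```

Request:
carry_out --pt "0 0 0" --pt "0 0 0" --pt "0 0 0" --pt "0 0 0" --pt "0 0 0" --pt "0 0 0" --pt "0 0 0" --pt "0 0 0" --roll '[-0.1, -0.2, -0.3, -0.4, -0.5, -0.6, -0.7, -0.8]' --gripper '[-0.9, -0.9, -0.9, -0.9, -0.9, -0.9, -0.9, -0.9]'

```text
clock: 11.5
ee_pos: [0.6301, -0.2077, 0.1067]
orientation: [3.139, 0.003, 1.403]
wrist_force: [2.3, -4.8, -6.9]
width: 0.0135
```

Request:
carry_out --pt "0 0 0" --pt "0 0 0" --pt "0 0 0" --pt "0 0 0" --roll '[0, 0, 0, 0]' --gripper '[-0.9, -0.9, -0.9, -0.9]'

```text
clock: 11.83
ee_pos: [0.6301, -0.2077, 0.1067]
orientation: [3.139, 0.003, 1.397]
wrist_force: [1.3, -5.0, -5.6]
width: 0.0131
```

```bash
python3 -c "
from h import *
go(W(.12,-.155,.101),-.157+np.pi/2);o=monitor.get_obs();print(o['wrist_torque'],o['qvel'])
carton()
p=optics.camera('top');q=optics.camera('side');cv2.imwrite('pics/t7.png',np.hstack([cv2.resize(p['color'][135:235,345:440],(400,400),interpolation=cv2.INTER_CUBIC),cv2.resize(q['color'][180:320,300:440],(400,400),interpolation=cv2.INTER_CUBIC)]))"
```

```text
t 11.83 ee [ 0.6301 -0.2077  0.1067] [3.139e+00 3.000e-03 1.397e+00] w 0.0131 F [ 1.3 -5.  -5.6] q [-0.23  0.52  0.67  1.6  -0.34  1.14  0.35]
dp cm [0.17 0.03 0.57] roll -0.017
[-1.14139394 -0.294264    0.06525784] [-1.99461207e-03  4.32443774e-04  2.37543334e-03  5.69226179e-04
 -1.30387559e-03 -1.22921422e-03  8.28249161e-05]
carton [210. 299.] [-0.3316  0.284 ] [0.194 0.152] 47.0
carton [425. 215.] [-0.0117 -0.2219] [0.043 0.108] 62.9
carton [225. 118.] [0.1338 0.3341] [0.113 0.138] 24.4
```

View pics/t7.png

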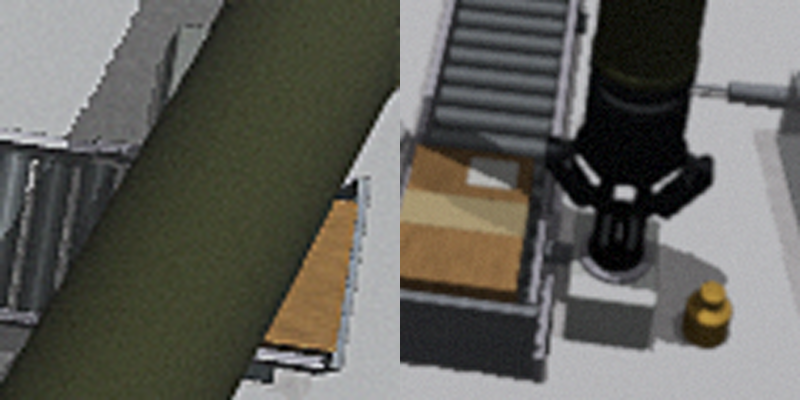

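The jaws hold the bar along the track, the guide has opened a little and the carton is still at the stop. Handing in.

```bash
python3 -c "
from h import *
print(manip.sign_off())"
```

```text
the job is handed in; nothing more can be done
None
```

The job is done and handed in at about 12 s of the 59 s limit. The carton is home, and the arm is still gripping the knob a quarter turn back from its stop.

- **Carton:** I pushed it along the rollers on its +y end until it met the end stop. The push force rose to about 14 N with no further movement. In the last pictures it is still against the stop and looks square. The arm hid most of it from the top camera, so the final top-view outline (63° against about 81°) can't be used. The earlier, clearer ones agreed with the track direction.
- **Knob turn:** I turned it clockwise until the wrist torque jumped from 0.08 to 1.1 N m. That was at a grip yaw of -0.20 rad, against about -0.16 expected for the seated position, and the side guide had pushed the carton across.
- **Quarter turn back:** The final yaw is 1.397 rad, about 1° from the 1.414 target. The jaws are at 13 mm on the 14 mm bar with a 40 N grip, and the arm is still.
- **Small disagreement:** The tool settled about 5 mm higher than I commanded (z 0.107 m against 0.101–0.102 m), with 5–7 N of side and vertical force on the wrist. The grip held throughout.
- **Other things on the bench:** None looked moved in the pictures, but I did not measure them.

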